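Load the laser engraver with wooden blocks

TASK

Get the laser engraver loaded: lift its cover right back onto its stop, put the offcut that was left on the bed into the cardboard scrap tray, and then lay every wooden block in the engraver by standing it just in front of the bed's front edge and pushing its top so that it tips over that edge, onto its broad side. At the end all the blocks lie flat and side by side on the bed, pointing straight in from the front edge, with their near ends at that edge or jutting out a little over it, and the cover is left open; leave everything else on the table where it is.

Things in the scene. Friction and masses are not known exactly. Their poses are not given: they have to be found in the camera images.
- engraver: Laser engraver fixed to the table. Origin: middle of its bed's front edge, at table height; x from front to rear, y left, z up. The flat metal bed is 12 high, x 0 to 146, y -153 to 153; the front is open, so its front edge is a 12 high step up from the bare table. Grey walls 72 high, 6 thick; inner faces at y -158 and 158, rear at x 147
- laser_head (a point): centre of the black laser head parked in the engraver's rear left corner, 24 x 34 x 32 high, its underside 36 above the table
- cover (a joint): The engraver's hinged cover, rad: 0 shut (flat on the walls), grows as it is lifted; 1.8 is right back on its stop, past upright. Amber sheet 172 front to rear, 328 wide, 4 thick (7 at the front edge); shut, it spans engraver x -22 to 150. Hinge friction holds it wherever it is left; lifting takes 2 to 6 N at the front edge
- cover_hinge (a point): middle of the cover's hinge axis (along the engraver's y axis), at engraver x 150, z 74, on the cover's underside
- cover_handle (a point): middle of the handle: a round steel bar 12 thick and 104 long along engraver y, on two posts, at the front of the cover's upper face; 150 from the hinge along the cover and 36 off its underside; moves with the cover
- offcut_c (a point): centre of a plywood offcut 60 (own x) x 28 (own y) x 14 (own z) that was left on the engraver's bed; 20 g
- scrap_in (a point): middle of the inner floor (4 above the table) of an open cardboard scrap tray fixed to the table, 130 x 130 outside, 50 high, walls 4
- block1_c (a point): centre of a plain beech block 32 thick (own x) x 52 wide (own y) x 96 tall (own z), about 110 g, all alike; starts standing on end on the table; may be absent
- block2_c (a point): centre of a plain beech block 32 thick (own x) x 52 wide (own y) x 96 tall (own z), about 110 g, all alike; starts standing on end on the table; may be absent
- block3_c (a point): centre of a plain beech block 32 thick (own x) x 52 wide (own y) x 96 tall (own z), about 110 g, all alike; starts standing on end on the table; may be absent
- block4_c (a point): centre of a plain beech block 32 thick (own x) x 52 wide (own y) x 96 tall (own z), about 110 g, all alike; starts standing on end on the table; may be absent
- tape: roll of paper tape lying flat, 52 across, 18 high; a bystander, origin at the middle of its underside
- mouse: white computer mouse, 62 across, 33 high; a bystander, origin at the middle of its underside
- phone: black phone lying flat, 150 x 72 x 9; a bystander, origin at the middle of its underside
- glue_gun: red hot-glue gun lying on its side, 160 long, 34 high; a bystander, origin at the middle of its underside
- clear_box: open clear plastic box, 130 x 90 x 60; a bystander, origin at the middle of its underside
- screwdriver: screwdriver lying, 160 long; a bystander, origin at the middle of its underside
- cup: white ceramic cup, 68 across, 85 high; a bystander, origin at the middle of its underside

How it is judged:
On the way, in this order (a step that is already met when the one before it is completed fails the run):
1. the cover is lifted back onto its stop (value of joint cover above 1.72 rad), for 0.3 s.
2. the offcut is in the scrap tray (x of offcut_c in the frame of scrap_in between -0.062 and 0.062 m and y of offcut_c in the frame of scrap_in between -0.062 and 0.062 m and z of offcut_c in the frame of scrap_in between -0.005 and 0.043 m), for 0.2 s.
3. a block stands on end just in front of the bed's front edge (((x of block1_c in the frame of engraver between -0.07 and -0.01 m and y of block1_c in the frame of engraver between -0.135 and 0.135 m and z of block1_c in the frame of engraver between 0.04 and 0.056 m and angle between the z axis of block1_c and the z axis of engraver, either way round below 0.12 rad) or (x of block2_c in the frame of engraver between -0.07 and -0.01 m and y of block2_c in the frame of engraver between -0.135 and 0.135 m and z of block2_c in the frame of engraver between 0.04 and 0.056 m and angle between the z axis of block2_c and the z axis of engraver, either way round below 0.12 rad) or (x of block3_c in the frame of engraver between -0.07 and -0.01 m and y of block3_c in the frame of engraver between -0.135 and 0.135 m and z of block3_c in the frame of engraver between 0.04 and 0.056 m and angle between the z axis of block3_c and the z axis of engraver, either way round below 0.12 rad) or (x of block4_c in the frame of engraver between -0.07 and -0.01 m and y of block4_c in the frame of engraver between -0.135 and 0.135 m and z of block4_c in the frame of engraver between 0.04 and 0.056 m and angle between the z axis of block4_c and the z axis of engraver, either way round below 0.12 rad))), for 0.1 s.
At the end, for the whole second after the job is handed in: Cover beyond 1.72 rad. Each block rests on a broad face on the bed: flat within 0.12 rad, length within 0.26 rad of engraver x, centre 8 to 66 mm behind the front edge, within 140 mm of the middle line, 23 to 34 mm above the table. Offcut at rest inside the scrap tray (all of step 2 and value of joint cover above 1.72 rad and x of block1_c in the frame of engraver between 0.008 and 0.066 m and y of block1_c in the frame of engraver between -0.14 and 0.14 m and z of block1_c in the frame of engraver between 0.023 and 0.034 m and angle between the x axis of each of block1_c, block2_c, block3_c, block4_c and the z axis of engraver, either way round below 0.12 rad and angle between the z axis of each of block1_c, block2_c, block3_c, block4_c and the x axis of engraver, either way round below 0.26 rad and linear speed of each of block1, block2, block3, block4, offcut below 0.02 m/s and x of block2_c in the frame of engraver between 0.008 and 0.066 m and y of block2_c in the frame of engraver between -0.14 and 0.14 m and z of block2_c in the frame of engraver between 0.023 and 0.034 m and x of block3_c in the frame of engraver between 0.008 and 0.066 m and y of block3_c in the frame of engraver between -0.14 and 0.14 m and z of block3_c in the frame of engraver between 0.023 and 0.034 m and x of block4_c in the frame of engraver between 0.008 and 0.066 m and y of block4_c in the frame of engraver between -0.14 and 0.14 m and z of block4_c in the frame of engraver between 0.023 and 0.034 m); the robot touches nothing.
It fails at once if a bystander (tape, mouse, phone, glue gun, clear box, screwdriver or cup) is moved more than 50 mm (distance of any of tape, mouse, phone, glue_gun, clear_box, screwdriver, cup from where it was at the start of the episode above 0.05 m).
Of block1, block2, block3, block4 only 3 to 4 are there at a start; the rules pass over those that are not, and their reading is None.
At some moment in a run one of block1, block2, block3, block4, offcut may be knocked a few centimetres aside while the robot is not near it.
Once in a run the grip may slacken for a moment while it holds something.
It also fails if it takes over 210 s, if anything falls off the work surface, if the arm or the gripper's body presses on something with over 40 N, if the wrist force passes 120 N, or if a joint passes its speed limit or range.

ROBOT

A 6-joint arm with a two-finger parallel gripper is mounted at the origin on the work surface. World frame = base frame: x ahead of the robot, y to its left, z up, the work surface at z = 0. Lengths are in m, angles in rad, forces in N, time in s.
With the tool pointing down it reaches from about 0.375 to 0.9 m from the base axis. Payload 3.1 kg.
Tool frame: the origin (TCP) lies at the very end of the fingers, on their centre line; the grasp point (between the pads) lies 19 mm behind it; z points along the fingers, y is the line along which they close (so a half turn about z gives the same grasp; the last joint's range is limited). The gripper opens to 87 mm and grips with 3 to 60 N. Pads are 19 mm wide; open, the fingers measure 117 mm over their backs; the gripper's body (75 mm by 190 mm) begins 51 mm behind the grasp point.
Start: joints at [-1.494, 0.527, 1.433, -0, 1.181, -0.178], TCP at [0.158, -0.605, 0.223] pointing down, gripper open.
Joint ranges: [-3.08, 3.08], [-0.75, 2.2], [0.22, 2.44], [-1.43, 4.57], [0, 2.65], [-2.85, 2.85]. Speed limits (rad/s): [2.79, 2.79, 3.14, 3.14, 3.14, 3.14].

INTERFACE

Orientations are given as a unit quaternion [x, y, z, w].
In Python, from plant import status, camera, workorder gives the robot as it stands. The module is installed in compiled form; this text tells all that it offers.
- The arm moves only by the tool move_arm, never from a script. Its argument "moves" is a list of rows, each a list of 6 numbers: the shift along the tool's x, y, z in units of 50 cm (1.0 is 50 cm), then the turn, a rotation vector about the tool's x, y, z in units of 90 degrees (1.0 is 90 degrees). In form: [[dx, dy, dz, wx, wy, wz], ...]. A call has 1 to 10 rows; each row shifts and turns the commanded pose from where the row before left it, along the tool's axes as they then stand; what a row does not reach is not made up. A row lasts 1/8 s, in which the tool goes at most 62.5 mm and 10.7 degrees, less where a joint would pass 70% of its speed; a pose out of reach is approached as far as the arm can. A call with a number of a shift or a turn outside -1 to 1 is refused whole. A call with a gripper value outside its range is refused whole. "grip" is the opening, from -1 (shut) to 1 (fully open), set as the call begins (left out, the last holds). The fingers move at their own pace and stop on an object; "force" is the grip in N (left out, the last holds). Time passes only in rows, so rows that do not move let the fingers close. It gives the time, the measured TCP pose, the force, the opening and the grip force at its end, in the units of the state.
- status.sense(): the state, without advancing time (a new reading comes with each control period).
- camera(name): name is "scene" or "top" or "wrist"; returns a dict with "pixels" (420x560x3 uint8, red, green, blue), "range_z" (420x560 float32, m along the optical axis (not along the pixel's ray), 0 where there is no reading), "fx", "fy", "cx", "cy" (pixels), "k1" (the pictures are not rectified: a ray, as slopes to the right and down, at radius r is drawn at 1 + k1 r^2 times it, then the intrinsics apply), "R" (3x3) and "t" (3): a world point X has camera coordinates R X + t; the wrist camera has in their place "hand_eye" (4x4, takes a point from camera to tool coordinates, whose origin is the TCP and whose axes are the flange's). Camera axes: x right, y down, z forward; pixel columns grow to the right and rows downward; lengths in m; the calibration is good to about 2 mm. A picture is of the moment at which its call begins: read the wrist's pose just before it.
- workorder.sign_off(): hands the job in; it is judged then, once.
The state is a dict: "t": time; "joints": joint angles; "dq": joint speeds; "joint_efforts": joint torques, N m; "eef_pos": TCP position; "eef_rot": TCP orientation; "contact_force": force on the tool from outside, world axes, zero at the start; "torque": the same for the moment, N m; "gripper_width": finger opening in m; "grip_force": force on a finger pad.
Only numpy, scipy, OpenCV 4.12 (cv2) and the standard library are available. Lean on these libraries where they do the work, as an engineer would, in place of code of your own. Each camera call takes 0.05 s, during which the arm holds its last target. There are 200 camera calls.

## Working session

There is one attempt and no reset: what is moved stays moved. The work goes in short steps, Python scripts to look and compute and a tool call to move; the robot and the scene stay as the last step left them, time stands still between calls to the robot, and variables do not carry over. Pictures are saved under pics/ and viewed, at most 14 in all, crops included, and the job is handed in when it is done.

Besides the shell and the picture viewer there is one more tool, called after "Request:" in YAML: its name, and indented under it one key for each argument. move_arm: Moves the arm, as the interface text tells. Shifts and turns lie within -1 to 1; 1 stands for 50 cm of shift or 90 degrees of turn. Its arguments: {"type":"object","properties":{"moves":{"type":"array","items":{"type":"array","items":{"type":"number","minimum":-1,"maximum":1}}},"grip":{"type":"number"},"force":{"type":"number"}},"required":["moves"]}

```bash
mkdir -p pics
cat > h.py <<'E'
import numpy as np, cv2
from scipy.spatial.transform import Rotation as Rt
from plant import status, camera, workorder
def snap(name,fn=None):
    s=status.sense(); c=camera(name)
    if name=="wrist":
        T=np.eye(4);T[:3,:3]=Rt.from_quat(s["eef_rot"]).as_matrix();T[:3,3]=s["eef_pos"]
        M=T@np.array(c["hand_eye"]); c["R"]=M[:3,:3].T; c["t"]=-M[:3,:3].T@M[:3,3]
    c["R"]=np.array(c["R"]);c["t"]=np.array(c["t"])
    if fn: cv2.imwrite("pics/"+fn,cv2.cvtColor(c["pixels"],cv2.COLOR_RGB2BGR))
    return c
def rays(c,uv):
    K=np.array([[c["fx"],0,c["cx"]],[0,c["fy"],c["cy"]],[0,0,1.]])
    p=cv2.undistortPoints(np.array(uv,float).reshape(-1,1,2),K,np.array([c["k1"],0,0,0.])).reshape(-1,2)
    return np.c_[p,np.ones(len(p))]
def onplane(c,uv,z):
    d=rays(c,uv)@c["R"]; o=-c["R"].T@c["t"]
    return o+d*((z-o[2])/d[:,2])[:,None]
def cloud(c):
    h,w=c["range_z"].shape
    v,u=np.mgrid[0:h,0:w]
    r=rays(c,np.c_[u.ravel(),v.ravel()])
    X=(r*c["range_z"].reshape(-1,1)-c["t"])@c["R"]
    X[c["range_z"].ravel()==0]=np.nan
    return X.reshape(h,w,3)
def proj(c,X):
    rv,_=cv2.Rodrigues(c["R"]);K=np.array([[c["fx"],0,c["cx"]],[0,c["fy"],c["cy"]],[0,0,1.]])
    return cv2.projectPoints(np.array(X,float).reshape(-1,1,3),rv,c["t"],K,np.array([c["k1"],0,0,0.]))[0].reshape(-1,2)
E
python3 - <<'E'
from h import *
for n in ["scene","top"]:
    c=snap(n,n+"0.png"); print(n,c["fx"],c["k1"],-c["R"].T@c["t"],c["R"][2])
print(status.sense())
E
```

```text
scene 481.5146067415318 -0.14842683174207347 [1.51458626 0.92759013 0.9784507 ] [-0.61529417 -0.56316392 -0.55159721]
top 452.184859203955 -0.09289548487706274 [0.42856847 0.05364209 1.23510497] [ 0.09899878 -0.00272467 -0.99508382]
{'t': 0.1, 'joints': array([-1.49350650e+00,  5.28348166e-01,  1.43378088e+00, -1.07800691e-05,
        1.18140193e+00, -1.78503377e-01]), 'dq': array([ 0.00053481, -0.00076257, -0.00086112,  0.00114207,  0.00052955,
        0.00012768]), 'joint_efforts': array([-2.19989870e-04, -4.40983593e+01, -1.77150106e+01,  6.35708473e-02,
        5.34172053e-02, -3.79485004e-05]), 'eef_pos': array([ 0.1581045 , -0.60398649,  0.22168274]), 'eef_rot': array([ 9.91831645e-01,  1.27550182e-01,  4.40471965e-05, -9.68175942e-04]), 'contact_force': array([ 0.08680256, -0.91110387,  0.50340271]), 'torque': array([ 0.00180177, -0.00410327, -0.0021895 ]), 'grip_force': 0.0, 'gripper_width': 0.08716885968279636}
```

View pics/top0.png

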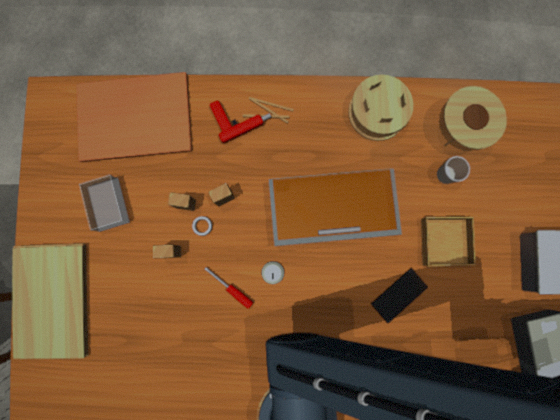

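View pics/scene0.png

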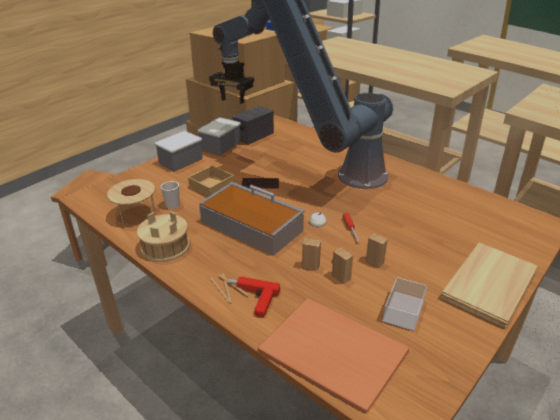

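The top view shows the engraver at about (335,207) with its handle side toward the robot, the tray at (448,240), and three blocks near (180,200), (220,193) and (165,250). The bystanders are the tape (202,226), mouse (272,272), phone (400,295), screwdriver (230,288), glue gun (240,125), cup (456,170) and clear box (105,203).

```bash
cat > m0.py <<'E'
from h import *
c=snap("top"); X=cloud(c); px=c["pixels"]
def reg(u0,v0,u1,v1,lo,hi):
    S=X[v0:v1,u0:u1]; m=(S[...,2]>lo)&(S[...,2]<hi); return S,m
# engraver
S,m=reg(255,160,410,255,.06,.10)
mm=m.astype(np.uint8); n,l,st,ce=cv2.connectedComponentsWithStats(mm); k=1+np.argmax(st[1:,4])
P=S[l==k]; r=cv2.minAreaRect(P[:,:2].astype(np.float32)); print("engr top",r,np.median(P[:,2])); print(cv2.boxPoints(r))
S,m=reg(300,215,380,245,.103,.16); P=S[m]; print("handle",len(P),P.mean(0) if len(P) else 0, np.linalg.svd(P[:,:2]-P[:,:2].mean(0))[2][0])
for nm,b,lo,hi in [("blk a",(160,180,200,220),.08,.12),("blk b",(202,172,240,210),.08,.12),("blk c",(145,235,190,268),.08,.12),("tray",(415,205,480,275),.035,.07),("cup",(435,145,480,190),.07,.11),("mouse",(255,255,290,290),.02,.05),("clear",(75,170,135,235),.04,.08),("tape",(185,210,220,240),.01,.03),("phone",(365,260,435,330),.004,.02),("gun",(205,95,275,145),.015,.06),("scr",(200,260,260,310),.008,.05)]:
    S,m=reg(*b,lo,hi); P=S[m]
    if len(P)<5: print(nm,len(P)); continue
    r=cv2.minAreaRect(P[:,:2].astype(np.float32)); print(nm,len(P),np.round(r[0],3),np.round(r[1],3),round(r[2],1),"zmed %.3f max %.3f"%(np.median(P[:,2]),P[:,2].max()))
# colour check through the cover
cv2.imwrite("pics/eng0.png",cv2.resize(cv2.cvtColor(px[160:255,255:410],cv2.COLOR_RGB2BGR),None,fx=5,fy=5,interpolation=cv2.INTER_CUBIC))
E
python3 m0.py
```

```text
engr top ((0.5625790953636169, -0.08885711431503296), (0.1765674203634262, 0.328264981508255), 5.652056694030762) 0.08030478099094887
[[ 0.45855963  0.06578261]
 [ 0.49088955 -0.26088646]
 [ 0.66659856 -0.24349684]
 [ 0.63426864  0.08317223]]
handle 202 [ 0.49743929 -0.09430223  0.11787707] [ 0.09390375 -0.99558128]
blk a 266 [0.574 0.311] [0.051 0.032] 82.3 zmed 0.096 max 0.103
blk b 276 [0.593 0.206] [0.034 0.052] 26.8 zmed 0.096 max 0.102
blk c 281 [0.442 0.346] [0.03  0.053] 0.9 zmed 0.096 max 0.104
tray 450 [ 0.474 -0.402] [0.13  0.133] 0.6 zmed 0.048 max 0.055
cup 271 [ 0.681 -0.419] [0.067 0.108] 71.4 zmed 0.083 max 0.109
mouse 308 [0.389 0.072] [0.05  0.053] 0.5 zmed 0.029 max 0.038
clear 498 [0.57 0.53] [0.132 0.095] 17.4 zmed 0.055 max 0.066
tape 143 [0.523 0.264] [0.066 0.052] 1.9 zmed 0.018 max 0.026
phone 1581 [ 0.331 -0.276] [0.186 0.192] 0.2 zmed 0.009 max 0.020
gun 946 [0.826 0.17 ] [0.119 0.155] 25.4 zmed 0.030 max 0.041
scr 354 [0.34  0.198] [0.161 0.049] 53.5 zmed 0.022 max 0.031
```

View pics/eng0.png

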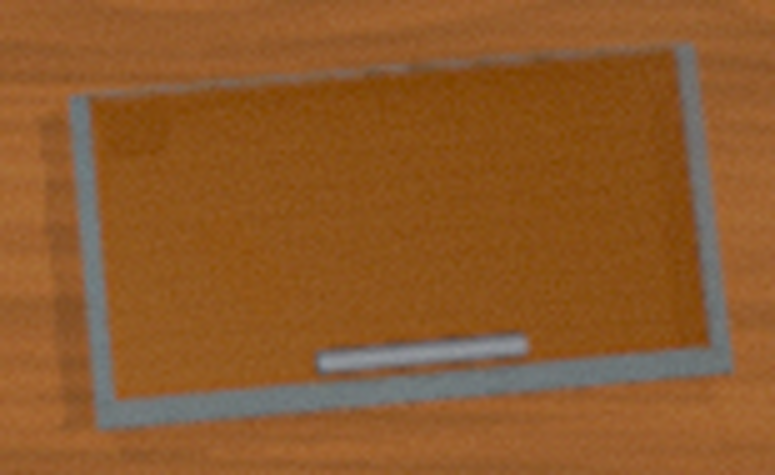

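```bash
cat > p.py <<'E'
import sys
from h import *
O=np.array([0.4974,-0.0948,0]); A=np.radians(5.6)
EX=np.array([np.cos(A),np.sin(A),0]); EY=np.array([-np.sin(A),np.cos(A),0])
def e2w(x,y,z): return O+EX*x+EY*y+np.array([0,0,z])
def w2e(P): P=np.asarray(P)-O; return np.stack([P@EX,P@EY,P[...,2]],-1)
def down(yc,tilt=0): # tool y (closing line) at world angle yc deg, tool down; tilt about tool x
    y=np.radians(yc+90); return Rt.from_matrix(np.array([[np.cos(y),np.sin(y),0],[np.sin(y),-np.cos(y),0],[0,0,-1]]).T)*Rt.from_euler('x',tilt,degrees=True)
def plan(wps,step=0.05,start=None):
    """wps: list of (pos, Rot[, step]); prints rows from measured or given pose"""
    s=status.sense(); p=np.array(s["eef_pos"]);R=Rt.from_quat(s["eef_rot"])
    if start: p,R=np.array(start[0]),start[1]
    for w in wps:
        q,Q=np.array(w[0]),w[1]; st=w[2] if len(w)>2 else step
        ang=(R.inv()*Q).magnitude()
        n=max(1,int(np.ceil(max(np.linalg.norm(q-p)/st,ang/np.radians(9)))))
        p0,R0=p,R; rv=(R.inv()*Q).as_rotvec()/n; 
        out=[]
        for i in range(n):
            d=R.inv().apply((q-p)/(n-i))
            row=np.round(np.r_[d/0.5,rv/(np.pi/2)],3)
            out.append(row.tolist()); p=p+R.apply(row[:3]*0.5); R=R*Rt.from_rotvec(row[3:]*np.pi/2)
        print(n,"rows ->",np.round(p,3)); print(str(out).replace(" ",""))
    return p,R
E
python3 - <<'E'
from p import *
R=down(5.6)
plan([(e2w(0,0.001,0.2),R),(e2w(0,0.001,0.096),R,.03)])
E
```

```text
13 rows -> [ 0.497 -0.094  0.2  ]
[[0.07,-0.063,0.003,-0.0,-0.0,-0.069],[0.077,-0.055,0.004,-0.0,-0.0,-0.069],[0.082,-0.046,0.003,-0.0,-0.0,-0.069],[0.087,-0.037,0.004,-0.0,-0.0,-0.069],[0.09,-0.027,0.003,-0.0,-0.0,-0.069],[0.093,-0.017,0.004,-0.0,-0.0,-0.069],[0.094,-0.007,0.003,-0.0,-0.0,-0.069],[0.094,0.003,0.004,-0.0,-0.0,-0.069],[0.093,0.013,0.003,-0.0,-0.0,-0.069],[0.092,0.023,0.004,-0.0,-0.0,-0.069],[0.088,0.033,0.003,-0.0,-0.0,-0.069],[0.085,0.042,0.004,-0.0,-0.0,-0.069],[0.079,0.05,0.003,-0.0,-0.0,-0.069]]
4 rows -> [ 0.497 -0.094  0.096]
[[-0.0,0.0,0.052,0.0,-0.0,-0.001],[-0.0,0.0,0.052,0.0,-0.0,-0.001],[-0.0,0.0,0.052,0.0,-0.0,-0.001],[-0.0,0.0,0.052,0.0,-0.0,-0.001]]
```

Request:
move_arm:
  moves:
    - [0.07,-0.063,0.003,0,0,-0.069]
    - [0.077,-0.055,0.004,0,0,-0.069]
    - [0.082,-0.046,0.003,0,0,-0.069]
    - [0.087,-0.037,0.004,0,0,-0.069]
    - [0.09,-0.027,0.003,0,0,-0.069]
    - [0.093,-0.017,0.004,0,0,-0.069]
    - [0.094,-0.007,0.003,0,0,-0.069]
  grip: 1

```text
t: 1.02
eef_pos: [0.3419, -0.3286, 0.2104]
eef_rot: [0.873, 0.487, 0.0, -0.0]
contact_force: [0.7, -0.2, 0.4]
gripper_width: 0.0868
grip_force: 0.0
```

Request:
move_arm:
  moves:
    - [0.094,0.003,0.004,0,0,-0.069]
    - [0.093,0.013,0.003,0,0,-0.069]
    - [0.092,0.023,0.004,0,0,-0.069]
    - [0.088,0.033,0.003,0,0,-0.069]
    - [0.085,0.042,0.004,0,0,-0.069]
    - [0.079,0.05,0.003,0,0,-0.069]
    - [0,0,0,0,0,0]
    - [0,0,0,0,0,0]

```text
t: 2.02
eef_pos: [0.4969, -0.0945, 0.1998]
eef_rot: [0.673, 0.74, -0.0, -0.0]
contact_force: [0.3, 0.2, -0.0]
gripper_width: 0.0867
grip_force: 0.0
```

Run:
```python
from p import *
s=status.sense(); print(s["eef_pos"],w2e(s["eef_pos"]),s["joints"])
c=snap("wrist","w1.png")
X=cloud(c); m=(X[...,2]>.104)&(X[...,2]<.13); P=X[m]; E=w2e(P); k=(abs(E[:,0])<.03)&(abs(E[:,1])<.07); print(k.sum(),E[k].mean(0),E[k].min(0),E[k].max(0))
plan([(e2w(0,0.001,0.096),down(5.6),.03)])
```

```text
[ 0.49685754 -0.09446602  0.19984304] [-0.00050728  0.00038532  0.19984304] [-4.08853896e-01  4.00030650e-01  1.75216452e+00 -5.88072321e-04
  9.90093642e-01 -5.02753759e-01]
2156 [-0.00112986  0.00345005  0.11790689] [-0.00712957 -0.05260564  0.11020228] [0.00468538 0.05226583 0.12086071]
4 rows -> [ 0.498 -0.094  0.096]
[[0.001,0.0,0.052,-0.0,0.0,-0.001],[0.0,0.001,0.052,-0.0,0.0,-0.001],[0.001,0.0,0.052,-0.0,0.0,-0.001],[0.0,0.001,0.052,-0.0,0.0,-0.001]]
```

View pics/w1.png

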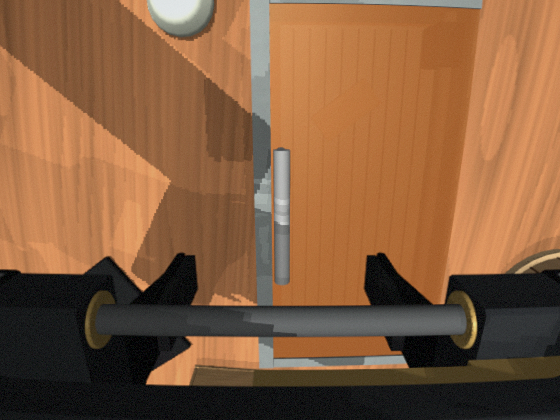

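The wrist view shows the handle bar at (282,215), centred between the open fingers; a faint diagonal shape under the cover near (345,110) is probably the offcut. I'll lower onto the bar and grip it.

Request:
move_arm:
  moves:
    - [0,0,0.052,0,0,0]
    - [0,0,0.052,0,0,0]
    - [0,0,0.052,0,0,0]
    - [0,0,0.052,0,0,0]
    - [0,0,0,0,0,0]

```text
t: 2.7
eef_pos: [0.4954, -0.0952, 0.0947]
eef_rot: [0.674, 0.739, -0.001, -0.002]
contact_force: [0.3, -0.2, 0.2]
gripper_width: 0.0871
grip_force: 0.0
```

Request:
move_arm:
  moves:
    - [0,0,0,0,0,0]
    - [0,0,0,0,0,0]
    - [0,0,0,0,0,0]
    - [0,0,0,0,0,0]
    - [0,0,0,0,0,0]
    - [0,0,0,0,0,0]
  grip: -1
  force: 12

```text
t: 3.45
eef_pos: [0.4973, -0.0944, 0.0961]
eef_rot: [0.673, 0.74, -0.0, 0.0]
contact_force: [0.3, 0.3, -0.2]
gripper_width: 0.0353
grip_force: 0.0
```

Run:
```python
from p import *
s=status.sense(); e=w2e(s["eef_pos"]); print(e,s["gripper_width"],s["contact_force"])
# arc of the bar about the hinge, tool kept pointing down
t=np.linspace(0,1.82,25)
b=np.c_[-.15*np.cos(t)+.036*np.sin(t), .15*np.sin(t)+.036*np.cos(t)]
d=np.diff(b,axis=0)
for k in range(0,24,8): print([[0,round(x/.5,3),round(-z/.5,3),0,0,0] for x,z in d[k:k+8]])
```

```text
[-0.0001034   0.00044111  0.09609469] 0.035328393948032395 [ 0.28056168  0.30173802 -0.15386585]
[[0, np.float64(0.006), np.float64(-0.023), 0, 0, 0], [0, np.float64(0.008), np.float64(-0.022), 0, 0, 0], [0, np.float64(0.01), np.float64(-0.021), 0, 0, 0], [0, np.float64(0.011), np.float64(-0.021), 0, 0, 0], [0, np.float64(0.013), np.float64(-0.02), 0, 0, 0], [0, np.float64(0.014), np.float64(-0.019), 0, 0, 0], [0, np.float64(0.016), np.float64(-0.017), 0, 0, 0], [0, np.float64(0.017), np.float64(-0.016), 0, 0, 0]]
[[0, np.float64(0.018), np.float64(-0.015), 0, 0, 0], [0, np.float64(0.019), np.float64(-0.013), 0, 0, 0], [0, np.float64(0.02), np.float64(-0.012), 0, 0, 0], [0, np.float64(0.021), np.float64(-0.01), 0, 0, 0], [0, np.float64(0.022), np.float64(-0.009), 0, 0, 0], [0, np.float64(0.022), np.float64(-0.007), 0, 0, 0], [0, np.float64(0.023), np.float64(-0.005), 0, 0, 0], [0, np.float64(0.023), np.float64(-0.004), 0, 0, 0]]
[[0, np.float64(0.023), np.float64(-0.002), 0, 0, 0], [0, np.float64(0.023), np.float64(-0.0), 0, 0, 0], [0, np.float64(0.023), np.float64(0.002), 0, 0, 0], [0, np.float64(0.023), np.float64(0.003), 0, 0, 0], [0, np.float64(0.023), np.float64(0.005), 0, 0, 0], [0, np.float64(0.022), np.float64(0.007), 0, 0, 0], [0, np.float64(0.022), np.float64(0.008), 0, 0, 0], [0, np.float64(0.021), np.float64(0.01), 0, 0, 0]]
```

Request:
move_arm:
  moves:
    - [0,0,0,0,0,0]
    - [0,0,0,0,0,0]
    - [0,0,0,0,0,0]
    - [0,0,0,0,0,0]
    - [0,0,0,0,0,0]
  force: 20

```text
t: 4.08
eef_pos: [0.4976, -0.0944, 0.096]
eef_rot: [0.673, 0.74, 0.0, 0.0]
contact_force: [1.6, 0.3, -2.0]
gripper_width: 0.0108
grip_force: 20.0
```

Request:
move_arm:
  moves:
    - [0,0.006,-0.023,0,0,0]
    - [0,0.008,-0.022,0,0,0]
    - [0,0.01,-0.021,0,0,0]
    - [0,0.011,-0.021,0,0,0]
    - [0,0.013,-0.02,0,0,0]
    - [0,0.014,-0.019,0,0,0]
    - [0,0.016,-0.017,0,0,0]
    - [0,0.017,-0.016,0,0,0]

```text
t: 5.08
eef_pos: [0.5437, -0.0899, 0.1753]
eef_rot: [0.673, 0.74, -0.001, -0.001]
contact_force: [3.0, 0.4, -13.2]
gripper_width: 0.0113
grip_force: 20.0
```

Request:
move_arm:
  moves:
    - [0,0.018,-0.015,0,0,0]
    - [0,0.019,-0.013,0,0,0]
    - [0,0.02,-0.012,0,0,0]
    - [0,0.021,-0.01,0,0,0]
    - [0,0.022,-0.009,0,0,0]
    - [0,0.022,-0.007,0,0,0]
    - [0,0.023,-0.005,0,0,0]
    - [0,0.023,-0.004,0,0,0]

```text
t: 6.08
eef_pos: [0.6287, -0.0819, 0.2145]
eef_rot: [0.673, 0.74, -0.0, 0.0]
contact_force: [-4.5, -0.1, 3.9]
gripper_width: 0.0177
grip_force: 2.3
```

Request:
move_arm:
  moves:
    - [0,0.023,-0.002,0,0,0]
    - [0,0.023,0,0,0,0]
    - [0,0.023,0.002,0,0,0]
    - [0,0.023,0.003,0,0,0]
    - [0,0.023,0.005,0,0,0]

```text
t: 6.7
eef_pos: [0.6861, -0.0765, 0.2086]
eef_rot: [0.673, 0.74, -0.0, -0.0]
contact_force: [-3.1, 1.3, 4.2]
gripper_width: 0.011
grip_force: 20.0
```

Run:
```python
from p import *
s=status.sense(); e=w2e(s["eef_pos"]); b=e+[0,0,.017]; print(e,s["gripper_width"],s["contact_force"])
print("theta est", np.arctan2(b[2]-.074,-(b[0]-.15))-np.arctan2(.036,.15), np.hypot(b[2]-.074,b[0]-.15))
snap("scene","s1.png")
```

```text
[ 1.89625758e-01 -1.97750030e-04  2.08568434e-01] 0.010982382906176444 [-3.08684942  1.29673377  4.16452877]
theta est 1.5909659374304415 0.15666266631861908
```

View pics/s1.png

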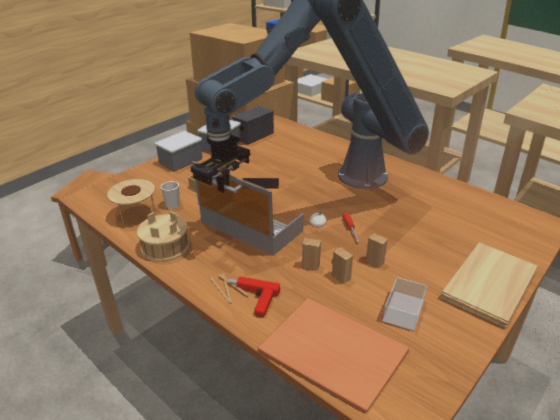

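The scene view shows the cover, around (235,205), about upright and still held; the grip slipped briefly and recovered. I'll carry on to the stop.

Request:
move_arm:
  moves:
    - [0,0.022,0.007,0,0,0]
    - [0,0.022,0.008,0,0,0]
    - [0,0.021,0.009,0,0,0]
    - [0,0.004,0.002,0,0,0]
    - [0,0,0,0,0,0]
    - [0,0,0,0,0,0]

```text
t: 7.5
eef_pos: [0.715, -0.0739, 0.1975]
eef_rot: [0.673, 0.74, -0.004, -0.004]
contact_force: [-16.9, -0.8, 14.7]
gripper_width: 0.011
grip_force: 20.0
```

Run:
```python
from p import *
s=status.sense(); e=w2e(s["eef_pos"]); b=e+[0,0,.017]; print(e,s["gripper_width"],s["contact_force"])
print("theta est", np.arctan2(b[2]-.074,-(b[0]-.15))-np.arctan2(.036,.15), np.hypot(b[2]-.074,b[0]-.15))
```

```text
[ 0.21860086 -0.00040999  0.19752888] 0.011046334330930956 [-16.90148399  -0.79526431  14.72573754]
theta est 1.7893838033048362 0.15637916495587342
```

Request:
move_arm:
  moves:
    - [0,-0.006,-0.004,0,0,0]
    - [0,0,0,0,0,0]
    - [0,0,0,0,0,0]
    - [0,0,0,0,0,0]
  grip: -0.54

```text
t: 8.0
eef_pos: [0.7175, -0.0738, 0.1976]
eef_rot: [0.673, 0.74, 0.0, 0.0]
contact_force: [-0.4, -0.7, 0.4]
gripper_width: 0.0199
grip_force: 0.0
```

Request:
move_arm:
  moves:
    - [0,0.002,-0.02,0,0,0]
    - [0,0.002,-0.02,0,0,0]
    - [0,0.002,-0.04,0,0,0]
    - [0,0,-0.06,0,0,0]
    - [0,0,-0.06,0,0,0]

```text
t: 8.62
eef_pos: [0.7201, -0.0735, 0.3]
eef_rot: [0.673, 0.74, 0.0, 0.001]
contact_force: [-0.2, -0.5, -0.7]
gripper_width: 0.0202
grip_force: 0.0
```

Run:
```python
from p import *
s=status.sense(); print(w2e(s["eef_pos"]),s["contact_force"])
c=snap("scene"); X=w2e(cloud(c)); m=(X[...,2]>.1)&(X[...,2]<.24)&(abs(X[...,1])<.14)&(X[...,0]>.1)&(X[...,0]<.3)
P=X[m]; ok=(abs(P[:,1])>.07)
for z in np.arange(.1,.25,.02):
    q=P[ok&(abs(P[:,2]-z)<.006)]
    if len(q)>10: print(z,len(q),np.median(q[:,0]))
plan([(e2w(0.06,-0.02,0.29),down(5.6)),])
```

```text
[ 0.22367625 -0.00052582  0.29995495] [-0.21932632 -0.51293318 -0.68340361]
0.1 38 0.16170859827401646
0.12000000000000001 71 0.1659788681338396
0.14 73 0.1698398106928641
0.16000000000000003 79 0.17490071173929447
0.18000000000000002 67 0.17933373042677592
0.2 82 0.18360068692407416
0.22000000000000003 67 0.18845737868284798
0.24000000000000002 61 0.19318079462898496
4 rows -> [ 0.559 -0.109  0.29 ]
[[-0.01,-0.083,0.007,0.002,0.001,-0.001],[-0.009,-0.083,0.007,0.002,0.001,-0.001],[-0.01,-0.083,0.008,0.002,0.001,-0.001],[-0.009,-0.083,0.007,0.002,0.001,-0.001]]
```

Request:
move_arm:
  moves:
    - [-0.03,-0.083,0.004,0,0,0]
    - [-0.03,-0.083,0.004,0,0,0]
    - [-0.03,-0.083,0.004,0,0,0]
    - [-0.03,-0.083,0.004,0,0,0]
    - [0,0,0,0,0,0]
    - [0,0,0,0,0,0]
  grip: 1

```text
t: 9.43
eef_pos: [0.561, -0.149, 0.2908]
eef_rot: [0.673, 0.739, 0.001, 0.001]
contact_force: [0.1, -0.1, 0.6]
gripper_width: 0.0718
grip_force: 0.0
```

Run:
```python
from p import *
s=status.sense(); print(w2e(s["eef_pos"]))
c=snap("wrist","w2.png"); W=cloud(c); X=w2e(W)
# bed check
b=(abs(X[...,0]-.07)<.06)&(abs(X[...,1])<.13)
print("bed z",np.nanmedian(X[b][:,2]))
m=(b&(X[...,2]>.019)&(X[...,2]<.032)).astype(np.uint8)
m=cv2.morphologyEx(m,cv2.MORPH_OPEN,np.ones((3,3),np.uint8))
n,l,st,ce=cv2.connectedComponentsWithStats(m)
for k in range(1,n):
    if st[k,4]>100:
        P=X[l==k]; r=cv2.minAreaRect(P[:,:2].astype(np.float32)); print(st[k],r,np.median(P[:,2]))
```

```text
[ 0.05804555 -0.06016137  0.29081397]
bed z 0.3778826017671231
[ 254   28   55   51 1397] ((0.05917831510305405, 0.07681535184383392), (0.060490623116493225, 0.028821144253015518), 36.22211837768555) 0.02594775256301896
```

View pics/w2.png

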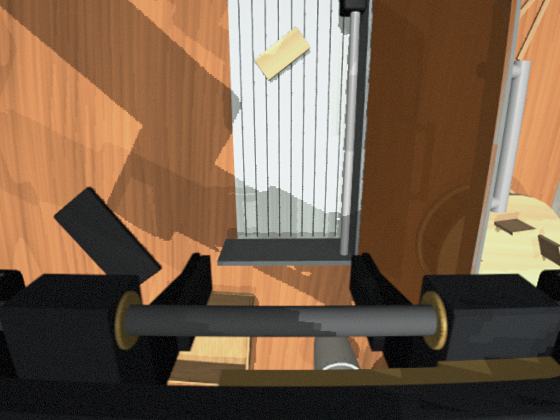

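The bed is open with the offcut at about (282,53), which puts its centre at engraver (59,77) mm with its long axis at 36°. The laser head is at the top (355,5) and a rail runs along the rear.

Run:
```python
from p import *
R=down(5.6-53.8)
s=plan([(e2w(.059,.077,.14),R),(e2w(.059,.077,.0165),R,.03)])
R2=down(0)
plan([(e2w(.059,.077,.15),R,.045),((0.474,-0.402,.15),R),((0.474,-0.402,.036),R,.04)],start=s)
```

```text
6 rows -> [ 0.548 -0.012  0.14 ]
[[0.046,-0.0,0.05,0.0,-0.0,0.099],[0.045,-0.007,0.05,0.0,-0.0,0.099],[0.043,-0.014,0.05,0.0,-0.0,0.099],[0.041,-0.021,0.05,0.0,-0.0,0.099],[0.037,-0.027,0.051,0.0,-0.0,0.099],[0.033,-0.032,0.05,0.0,-0.0,0.099]]
5 rows -> [ 0.549 -0.012  0.017]
[[-0.0,-0.0,0.049,0.0,-0.0,0.0],[-0.0,-0.0,0.05,0.0,-0.0,0.0],[-0.0,-0.0,0.049,0.0,-0.0,0.0],[-0.0,-0.0,0.05,0.0,-0.0,0.0],[-0.0,-0.0,0.049,0.0,-0.0,0.0]]
3 rows -> [ 0.548 -0.012  0.15 ]
[[-0.0,0.0,-0.089,0.0,-0.0,0.001],[-0.0,0.0,-0.089,0.0,-0.0,0.001],[-0.0,0.0,-0.089,0.0,-0.0,0.001]]
8 rows -> [ 0.474 -0.402  0.15 ]
[[-0.079,0.06,0.0,0.0,-0.0,-0.0],[-0.079,0.06,0.0,0.0,-0.0,-0.0],[-0.079,0.061,0.0,0.0,-0.0,-0.0],[-0.079,0.06,0.0,0.0,-0.0,-0.0],[-0.078,0.061,0.0,0.0,-0.0,-0.0],[-0.079,0.06,0.0,0.0,-0.0,-0.0],[-0.078,0.061,0.0,0.0,-0.0,-0.0],[-0.079,0.06,0.0,0.0,-0.0,-0.0]]
3 rows -> [ 0.474 -0.402  0.036]
[[0.0,-0.0,0.076,0.0,-0.0,-0.0],[0.0,-0.0,0.076,0.0,-0.0,-0.0],[0.0,-0.0,0.076,0.0,-0.0,-0.0]]
```

Request:
move_arm:
  moves:
    - [0.046,0,0.05,0,0,0.099]
    - [0.045,-0.007,0.05,0,0,0.099]
    - [0.043,-0.014,0.05,0,0,0.099]
    - [0.041,-0.021,0.05,0,0,0.099]
    - [0.037,-0.027,0.051,0,0,0.099]
    - [0.033,-0.032,0.05,0,0,0.099]
    - [0,0,0,0,0,0]

```text
t: 10.35
eef_pos: [0.5462, -0.01, 0.1377]
eef_rot: [0.933, 0.36, -0.002, -0.001]
contact_force: [0.3, -0.9, 1.0]
gripper_width: 0.0871
grip_force: 0.0
```

Request:
move_arm:
  moves:
    - [0,0,0.05,0,0,0]
    - [0,0,0.05,0,0,0]
    - [0,0,0.05,0,0,0]
    - [0,0,0.05,0,0,0]
    - [0,0,0.047,0,0,0]
    - [0,0,0,0,0,0]

```text
t: 11.1
eef_pos: [0.5477, -0.0128, 0.0154]
eef_rot: [0.933, 0.359, -0.0, -0.0]
contact_force: [-0.4, 0.0, 0.5]
gripper_width: 0.087
grip_force: 0.0
```

Request:
move_arm:
  moves:
    - [0,0,0,0,0,0]
    - [0,0,0,0,0,0]
    - [0,0,0,0,0,0]
    - [0,0,0,0,0,0]
    - [0,0,0,0,0,0]
    - [0,0,0,0,0,0]
    - [0,0,0,0,0,0]
    - [0,0,0,0,0,0]
  grip: -1
  force: 20

```text
t: 12.1
eef_pos: [0.547, -0.0121, 0.016]
eef_rot: [0.934, 0.358, 0.0, -0.0]
contact_force: [0.1, 0.4, 0.6]
gripper_width: 0.0275
grip_force: 20.0
```

Request:
move_arm:
  moves:
    - [0,0,-0.09,0,0,0]
    - [0,0,-0.09,0,0,0]
    - [0,0,-0.09,0,0,0]
    - [-0.079,0.06,0,0,0,0]
    - [-0.079,0.06,0,0,0,0]
    - [-0.079,0.061,0,0,0,0]
    - [-0.079,0.06,0,0,0,0]
    - [-0.079,0.061,0,0,0,0]
    - [-0.079,0.06,0,0,0,0]
    - [-0.079,0.061,0,0,0,0]

```text
t: 13.35
eef_pos: [0.4819, -0.3556, 0.1509]
eef_rot: [0.934, 0.358, -0.0, -0.0]
contact_force: [0.7, -0.3, -0.7]
gripper_width: 0.0282
grip_force: 20.0
```

Request:
move_arm:
  moves:
    - [-0.079,0.06,0,0,0,0]
    - [0,0,0,0,0,0]
    - [0,0,0.076,0,0,0]
    - [0,0,0.076,0,0,0]
    - [0,0,0.076,0,0,0]
    - [0,0,0,0,0,0]

```text
t: 14.1
eef_pos: [0.4714, -0.3994, 0.034]
eef_rot: [0.934, 0.358, -0.001, -0.004]
contact_force: [-0.0, 0.5, -0.9]
gripper_width: 0.0276
grip_force: 20.0
```

Request:
move_arm:
  moves:
    - [0,0,0,0,0,0]
    - [0,0,0,0,0,0]
    - [0,0,0,0,0,0]
    - [0,0,0,0,0,0]
    - [0,0,-0.06,0,0,0]
    - [0,0,-0.1,0,0,0]
    - [0,0,-0.1,0,0,0]
  grip: 0.1

```text
t: 14.98
eef_pos: [0.473, -0.4027, 0.1683]
eef_rot: [0.934, 0.358, -0.0, -0.0]
contact_force: [-0.1, -0.5, -0.1]
gripper_width: 0.0478
grip_force: 0.0
```

```bash
cat > blocks.py <<'E'
from p import *
def blocks(c,zlo=.085,zhi=.115):
    W=cloud(c); m=((W[...,2]>zlo)&(W[...,2]<zhi)&(W[...,0]>.3)&(W[...,0]<.8)&(W[...,1]>.1)&(W[...,1]<.5)).astype(np.uint8)
    n,l,st,ce=cv2.connectedComponentsWithStats(m); out=[]
    for k in range(1,n):
        if st[k,4]<100: continue
        P=W[l==k]; (cx,cy),(w,h),a=cv2.minAreaRect(P[:,:2].astype(np.float32))
        t=a if w<h else a+90   # thickness direction, world deg
        t=(t+90)%180-90
        print("block",np.round([cx,cy],4),np.round([w,h],3),"thick dir %.1f"%t,"z %.3f"%np.median(P[:,2]),st[k,4])
        out.append((cx,cy,t))
    return out
E
python3 - <<'E'
from blocks import *
s=status.sense(); print(s["eef_pos"],s["gripper_width"])
c=snap("top","t2.png"); blocks(c)
W=cloud(c); m=(abs(W[...,0]-.474)<.055)&(abs(W[...,1]+.402)<.055)&(W[...,2]<.04)&(W[...,2]>.012)
print("offcut",m.sum(),W[m].mean(0) if m.any() else None)
c=snap("scene","s2.png");
E
```

```text
[ 0.47299424 -0.40270928  0.16831348] 0.047750363434672975
block [0.5926 0.2063] [0.033 0.052] thick dir 25.3 z 0.096 270
block [0.5737 0.3104] [0.051 0.032] thick dir -8.4 z 0.096 261
block [0.4422 0.3461] [0.03  0.054] thick dir 0.8 z 0.096 277
offcut 221 [ 0.47766397 -0.39850663  0.01777811]
```

View pics/s2.png

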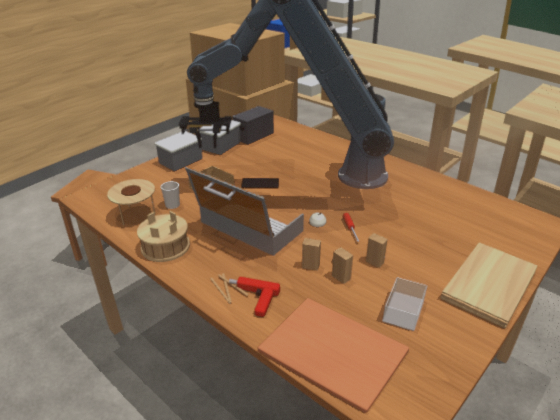

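The scene view shows the cover leaning back open at (230,205), the tray emptied into near (212,180) and three standing blocks at (311,255), (342,265) and (376,250). The offcut reads z ≈ 18 mm in the tray, so steps 1 and 2 are done.

```bash
cat > pk.py <<'E'
from p import *
def pick(x,y,t): 
    R=down(t); print("PICK"); return plan([((x,y,.2),R),((x,y,.045),R,.04)])
def place(ey,start=None,ex=-.021):
    R=down(5.6); s=status.sense(); p=np.array(s["eef_pos"]); q=p.copy(); q[2]=.165
    print("PLACE"); return plan([(q,Rt.from_quat(s["eef_rot"]),.045),(e2w(ex,ey,.165),R),(e2w(ex,ey,.0455),R,.04)])
E
python3 -c "
from pk import *
pick(.5926,.2063,25.3)"
```

```text
PICK
13 rows -> [0.592 0.206 0.2  ]
[[0.076,-0.058,-0.005,0.001,0.0,-0.063],[0.082,-0.05,-0.005,0.001,0.0,-0.063],[0.086,-0.042,-0.005,0.001,0.0,-0.063],[0.09,-0.033,-0.005,0.001,0.0,-0.063],[0.093,-0.024,-0.004,0.001,0.0,-0.063],[0.095,-0.015,-0.005,0.001,0.0,-0.063],[0.096,-0.006,-0.004,0.001,0.0,-0.063],[0.096,0.004,-0.005,0.001,0.0,-0.063],[0.095,0.013,-0.004,0.001,0.0,-0.063],[0.093,0.023,-0.005,0.001,0.0,-0.063],[0.09,0.032,-0.004,0.001,0.0,-0.063],[0.087,0.04,-0.005,0.001,0.0,-0.063],[0.082,0.049,-0.005,0.001,0.0,-0.063]]
4 rows -> [0.593 0.207 0.045]
[[0.0,0.001,0.078,-0.002,0.0,0.001],[0.0,0.001,0.077,-0.002,0.0,0.001],[0.0,0.0,0.078,-0.002,0.0,0.001],[0.001,0.001,0.077,-0.002,0.0,0.001]]
```

Request:
move_arm:
  moves:
    - [0.076,-0.058,-0.005,0,0,-0.063]
    - [0.082,-0.05,-0.005,0,0,-0.063]
    - [0.086,-0.042,-0.005,0,0,-0.063]
    - [0.09,-0.033,-0.005,0,0,-0.063]
    - [0.093,-0.024,-0.004,0,0,-0.063]
    - [0.095,-0.015,-0.005,0,0,-0.063]
    - [0.096,-0.006,-0.004,0,0,-0.063]
    - [0.096,0.004,-0.005,0,0,-0.063]
    - [0.095,0.013,-0.004,0,0,-0.063]
  grip: 1

```text
t: 16.2
eef_pos: [0.5536, 0.0228, 0.1877]
eef_rot: [0.688, 0.726, -0.0, -0.0]
contact_force: [1.2, -0.9, -0.2]
gripper_width: 0.0868
grip_force: 0.0
```

Request:
move_arm:
  moves:
    - [0.093,0.023,-0.005,0,0,-0.063]
    - [0.09,0.032,-0.004,0,0,-0.063]
    - [0.087,0.04,-0.005,0,0,-0.063]
    - [0.082,0.049,-0.005,0,0,-0.063]
    - [0,0,0,0,0,0]
    - [0,0,0,0,0,0]

```text
t: 16.95
eef_pos: [0.5889, 0.2087, 0.1968]
eef_rot: [0.533, 0.846, -0.001, -0.0]
contact_force: [0.2, -0.2, 0.0]
gripper_width: 0.087
grip_force: 0.0
```

```bash
python3 -c "
from pk import *
s=status.sense(); print(s['eef_pos'],s['joints'])
from blocks import blocks
blocks(snap('wrist')); blocks(snap('top'))
plan([((.5926,.2063,.045),down(25.3),.04)])"
```

```text
[0.58888358 0.20873519 0.19681175] [ 1.62351252e-01  5.56590358e-01  1.45781636e+00 -7.10620000e-04
  1.12905871e+00 -2.84752475e-01]
block [0.5722 0.3113] [0.053 0.033] thick dir -8.0 z 0.096 3415
block [0.5908 0.2066] [0.031 0.052] thick dir 26.7 z 0.096 2585
block [0.5741 0.3106] [0.05  0.032] thick dir -7.6 z 0.096 248
4 rows -> [0.593 0.206 0.045]
[[-0.001,0.001,0.076,-0.0,-0.0,0.001],[-0.002,0.001,0.076,-0.0,-0.0,0.001],[-0.001,0.002,0.076,-0.0,-0.0,0.001],[-0.002,0.001,0.076,-0.0,-0.0,0.001]]
```

Request:
move_arm:
  moves:
    - [-0.001,0.001,0.076,0,0,0]
    - [-0.002,0.001,0.076,0,0,0]
    - [-0.001,0.002,0.076,0,0,0]
    - [-0.002,0.001,0.076,0,0,0]
    - [0,0,0,0,0,0]

```text
t: 17.68
eef_pos: [0.5906, 0.2056, 0.0427]
eef_rot: [0.534, 0.846, -0.003, -0.003]
contact_force: [-0.4, -0.1, 0.3]
gripper_width: 0.0872
grip_force: 0.0
```

Request:
move_arm:
  moves:
    - [0,0,0,0,0,0]
    - [0,0,0,0,0,0]
    - [0,0,0,0,0,0]
    - [0,0,0,0,0,0]
    - [0,0,0,0,0,0]
    - [0,0,0,0,0,0]
    - [0,0,0,0,0,0]
    - [0,0,0,0,0,0]
  grip: -1
  force: 30

```text
t: 18.68
eef_pos: [0.5931, 0.2076, 0.0455]
eef_rot: [0.533, 0.846, -0.0, -0.0]
contact_force: [-0.0, -1.4, 1.2]
gripper_width: 0.0318
grip_force: 29.9
```

```bash
python3 -c "
from pk import *
print(status.sense()['eef_pos']);place(-.085)"
```

```text
[0.59308695 0.20759861 0.04553235]
PLACE
3 rows -> [0.593 0.208 0.165]
[[0.0,-0.0,-0.08,0.0,0.0,0.0],[0.0,-0.0,-0.079,0.0,0.0,0.0],[0.0,-0.0,-0.08,0.0,0.0,0.0]]
9 rows -> [ 0.485 -0.181  0.165]
[[-0.068,-0.059,0.0,-0.0,-0.0,0.025],[-0.07,-0.056,0.0,-0.0,-0.0,0.025],[-0.072,-0.054,0.0,-0.0,-0.0,0.025],[-0.074,-0.051,0.0,-0.0,-0.0,0.025],[-0.076,-0.048,0.0,-0.0,-0.0,0.025],[-0.078,-0.045,0.0,-0.0,-0.0,0.025],[-0.079,-0.042,0.0,-0.0,-0.0,0.025],[-0.081,-0.038,0.0,-0.0,-0.0,0.025],[-0.082,-0.035,0.0,-0.0,-0.0,0.025]]
3 rows -> [ 0.485 -0.181  0.046]
[[0.0,-0.0,0.08,-0.0,-0.0,-0.001],[0.0,-0.0,0.08,-0.0,-0.0,-0.001],[0.0,-0.0,0.079,-0.0,-0.0,-0.001]]
```

Request:
move_arm:
  moves:
    - [0,0,-0.08,0,0,0]
    - [0,0,-0.079,0,0,0]
    - [0,0,-0.08,0,0,0]
    - [-0.068,-0.059,0,0,0,0.025]
    - [-0.07,-0.056,0,0,0,0.025]
    - [-0.072,-0.054,0,0,0,0.025]
    - [-0.074,-0.051,0,0,0,0.025]
    - [-0.076,-0.048,0,0,0,0.025]
    - [-0.078,-0.045,0,0,0,0.025]
    - [-0.079,-0.042,0,0,0,0.025]

```text
t: 19.92
eef_pos: [0.5081, -0.0967, 0.1649]
eef_rot: [0.644, 0.765, -0.0, -0.0]
contact_force: [1.5, -1.0, -0.6]
gripper_width: 0.0321
grip_force: 29.9
```

Request:
move_arm:
  moves:
    - [-0.081,-0.038,0,0,0,0.025]
    - [-0.082,-0.035,0,0,0,0.025]
    - [0,0,0,0,0,0]
    - [0,0,0,0,0,0]
    - [0,0,0,0,0,0]

```text
t: 20.55
eef_pos: [0.485, -0.1802, 0.1649]
eef_rot: [0.673, 0.74, 0.0, -0.0]
contact_force: [0.3, 0.6, -1.5]
gripper_width: 0.0317
grip_force: 29.9
```

Run:
```python
from p import *
s=status.sense(); print(w2e(s["eef_pos"]),s["gripper_width"],s["grip_force"],Rt.from_quat(s["eef_rot"]).as_matrix()[:,1])
c=snap("wrist","w3.png"); X=w2e(cloud(c))
for y in (-.05,-.03,0,.03,.06,.1):
    m=(abs(X[...,1]-y)<.008)&(X[...,2]>.007)&(X[...,2]<.017)&(X[...,0]>-.04)&(X[...,0]<.1)
    if m.any(): print(y,m.sum(),"bed front ex",np.percentile(X[m][:,0],1),"z",np.median(X[m][:,2]))
plan([(e2w(-.023,-.085,.0455),down(5.6),.03)])
```

```text
[-0.02065245 -0.08375726  0.16488107] 0.0317192218351232 29.9454914778471 [ 9.95433513e-01  9.54558296e-02 -5.52532346e-04]
-0.05 1974 bed front ex -0.000876537538332207 z 0.012055003406661708
-0.03 2063 bed front ex -0.0011948097080682397 z 0.012049068796042218
0 2216 bed front ex -0.000819390955770933 z 0.012049840788241954
0.03 2380 bed front ex -0.0010853836412306203 z 0.01204132439209387
0.06 2532 bed front ex -0.001591895632262584 z 0.012037085603550596
4 rows -> [ 0.483 -0.182  0.045]
[[-0.001,-0.001,0.06,-0.0,-0.0,-0.0],[-0.001,-0.001,0.06,-0.0,-0.0,-0.0],[-0.0,-0.001,0.059,-0.0,-0.0,-0.0],[-0.001,-0.002,0.06,-0.0,-0.0,-0.0]]
```

View pics/w3.png

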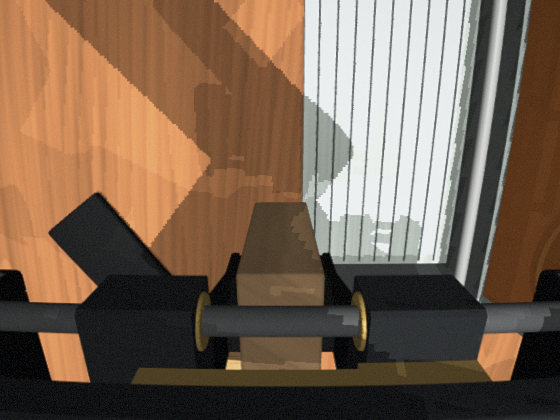

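The held block is at (280,250), upright, and the bed's front edge is at column 304 just behind it, matching the estimate to about 1 mm. I'll lower it.

Request:
move_arm:
  moves:
    - [-0.001,-0.001,0.06,0,0,0]
    - [-0.001,-0.001,0.06,0,0,0]
    - [0,-0.001,0.059,0,0,0]
    - [0,-0.001,0.03,0,0,0]
    - [0,-0.001,0.02,0,0,0]
    - [0,0,0.01,0,0,0]
    - [0,0,0,0,0,0]
    - [0,0,0,0,0,0]

```text
t: 21.6
eef_pos: [0.4831, -0.183, 0.0461]
eef_rot: [0.673, 0.74, 0.0, 0.001]
contact_force: [0.3, -0.4, -1.0]
gripper_width: 0.0317
grip_force: 30.0
```

Request:
move_arm:
  moves:
    - [0,0,0,0,0,0]
    - [0,0,0,0,0,0]
    - [0,0,0,0,0,0]
    - [0,0,0,0,0,0]
    - [0,0,0,0,0,0]
    - [0,0,0,0,0,0]
  grip: 0.4

```text
t: 22.35
eef_pos: [0.4827, -0.1827, 0.0455]
eef_rot: [0.673, 0.74, -0.0, -0.0]
contact_force: [0.3, 0.9, -0.2]
gripper_width: 0.061
grip_force: 0.0
```

Run:
```python
from p import *
s=status.sense(); print(w2e(s["eef_pos"]),s["gripper_width"],s["contact_force"])
p,R=plan([(e2w(-.023,-.085,.155),down(5.6),.05),(e2w(-.085,-.085,.155),down(5.6)),(e2w(-.085,-.085,.075),down(5.6)),(e2w(.035,-.085,.075),down(5.6),.012)])
```

```text
[-0.02323692 -0.08604332  0.045523  ] 0.06101633640430762 [ 0.32623938  0.89240389 -0.17275297]
3 rows -> [ 0.483 -0.182  0.155]
[[0.001,0.0,-0.073,-0.0,-0.0,-0.001],[0.001,0.0,-0.073,-0.0,-0.0,-0.001],[0.0,0.0,-0.073,-0.0,-0.0,-0.001]]
2 rows -> [ 0.421 -0.188  0.155]
[[0.0,-0.062,0.0,-0.0,-0.0,0.0],[0.0,-0.062,0.0,-0.0,-0.0,0.0]]
2 rows -> [ 0.421 -0.188  0.075]
[[0.0,0.0,0.08,-0.0,-0.0,0.0],[0.0,0.0,0.08,-0.0,-0.0,0.0]]
11 rows -> [ 0.54  -0.176  0.075]
[[-0.0,0.022,0.0,-0.0,-0.0,0.0],[-0.0,0.022,0.0,-0.0,-0.0,0.0],[-0.0,0.022,0.0,-0.0,-0.0,0.0],[-0.0,0.022,0.0,-0.0,-0.0,0.0],[-0.0,0.022,0.0,-0.0,-0.0,0.0],[-0.0,0.022,0.0,-0.0,-0.0,0.0],[-0.0,0.022,0.0,-0.0,-0.0,0.0],[-0.0,0.022,0.0,-0.0,-0.0,0.0],[-0.0,0.021,0.0,-0.0,-0.0,0.0],[-0.0,0.022,0.0,-0.0,-0.0,0.0],[-0.0,0.021,0.0,-0.0,-0.0,0.0]]
```

Request:
move_arm:
  moves:
    - [0,0,-0.073,0,0,0]
    - [0,0,-0.073,0,0,0]
    - [0,0,-0.073,0,0,0]
    - [0,-0.062,0,0,0,0]
    - [0,-0.062,0,0,0,0]
    - [0,0,0,0,0,0]
    - [0,0,0,0,0,0]
    - [0,0,0.08,0,0,0]
    - [0,0,0.08,0,0,0]
    - [0,0,0,0,0,0]
  grip: -1

```text
t: 23.6
eef_pos: [0.4204, -0.1876, 0.0728]
eef_rot: [0.673, 0.74, -0.0, -0.003]
contact_force: [0.7, 0.3, 1.1]
gripper_width: 0.0005
grip_force: 0.0
```

Run:
```python
from p import *
s=status.sense(); print(w2e(s["eef_pos"]),s["gripper_width"],s["contact_force"])
c=snap("top"); X=w2e(cloud(c)); m=(X[...,2]>.088)&(X[...,2]<.105)&(abs(X[...,0]+.02)<.03)&(abs(X[...,1]+.085)<.05)
P=X[m]; print(len(P), cv2.minAreaRect(P[:,:2].astype(np.float32)) if len(P)>5 else '')
c=snap("scene"); X=w2e(cloud(c)); m=(X[...,2]>.088)&(X[...,2]<.105)&(abs(X[...,0]+.02)<.03)&(abs(X[...,1]+.085)<.05)
P=X[m]; print(len(P), P.min(0),P.max(0))
```

```text
[-0.08564987 -0.08479788  0.07281554] 0.00053749373649763 [0.67731828 0.3125984  1.0930226 ]
96 ((-0.02666131779551506, -0.08477196842432022), (0.051901496946811676, 0.02636946737766266), 78.6145248413086)
92 [-0.03976063 -0.11459839  0.08802125] [ 0.00017128 -0.05776006  0.09951131]
```

Request:
move_arm:
  moves:
    - [0,0.022,0,0,0,0]
    - [0,0.022,0,0,0,0]
    - [0,0.016,0,0,0,0]
    - [0,0.014,0,0,0,0]
    - [0,0.014,0,0,0,0]
    - [0,0.014,0,0,0,0]
    - [0,0.014,0,0,0,0]
    - [0,0.014,0,0,0,0]

```text
t: 24.7
eef_pos: [0.4861, -0.1824, 0.075]
eef_rot: [0.673, 0.74, 0.0, -0.0]
contact_force: [0.7, 0.8, -0.2]
gripper_width: 0.0007
grip_force: 0.0
```

Request:
move_arm:
  moves:
    - [0,0.014,0,0,0,0]
    - [0,0.014,0,0,0,0]
    - [0,0.014,0,0,0,0]
    - [0,0.014,0,0,0,0]
    - [0,0.014,0,0,0,0]
    - [0,0,0,0,0,0]
    - [0,0,0,0,0,0]
    - [0,0,-0.09,0,0,0]
    - [0,0,-0.09,0,0,0]

```text
t: 25.82
eef_pos: [0.5196, -0.1789, 0.1654]
eef_rot: [0.673, 0.739, -0.0, -0.001]
contact_force: [0.6, -0.5, -0.1]
gripper_width: 0.0005
grip_force: 0.0
```

```bash
cat > lying.py <<'E'
from p import *
def lying(c):
    X=w2e(cloud(c)); m=((X[...,2]>.034)&(X[...,2]<.054)&(X[...,0]>-.07)&(X[...,0]<.102)&(abs(X[...,1])<.15)).astype(np.uint8)
    m=cv2.morphologyEx(m,cv2.MORPH_OPEN,np.ones((3,3),np.uint8)); n,l,st,ce=cv2.connectedComponentsWithStats(m)
    for k in range(1,n):
        if st[k,4]<80: continue
        P=X[l==k]; r=cv2.minAreaRect(P[:,:2].astype(np.float32)); (w,h),a=r[1],r[2]
        print("lying e",np.round(r[0],4),np.round(r[1],3),"long dir %.1f"%(((a if w>h else a+90)+90)%180-90),"z med %.4f std %.4f"%(np.median(P[:,2]),P[:,2].std()),st[k,4])
E
python3 - <<'E'
from lying import *; from blocks import blocks
s=status.sense(); print(w2e(s["eef_pos"]))
c=snap("top","t3.png"); lying(c); blocks(c); print("scene"); lying(snap("scene"))
E
```

```text
[ 0.01392005 -0.08581949  0.16536791]
lying e [ 0.0247 -0.0775] [0.089 0.032] long dir 0.2 z med 0.0441 std 0.0022 308
block [0.5738 0.3108] [0.051 0.032] thick dir -7.8 z 0.096 260
block [0.4422 0.3462] [0.03  0.053] thick dir 0.8 z 0.096 279
scene
```

View pics/t3.png

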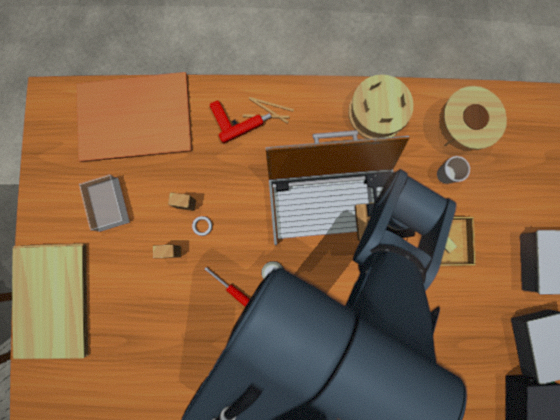

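The first block is tipped over at (360,220), partly hidden by the arm; its top reads 44 mm, so it lies flat. The two remaining blocks are at (180,200) and (165,250), and I'll take the rear one next.

```bash
python3 -c "
from pk import *
pick(.5735,.311,-7.9)"
```

```text
PICK
10 rows -> [0.574 0.311 0.2  ]
[[0.097,0.019,-0.006,0.001,0.0,0.015],[0.097,0.017,-0.007,0.001,0.0,0.015],[0.098,0.015,-0.007,0.001,0.0,0.015],[0.098,0.012,-0.006,0.001,0.0,0.015],[0.098,0.01,-0.007,0.001,0.0,0.015],[0.099,0.008,-0.007,0.001,0.0,0.015],[0.099,0.005,-0.006,0.001,0.0,0.015],[0.099,0.003,-0.007,0.001,0.0,0.015],[0.099,0.001,-0.006,0.001,0.0,0.015],[0.098,-0.001,-0.007,0.001,0.0,0.015]]
4 rows -> [0.574 0.311 0.045]
[[0.0,0.0,0.078,-0.001,0.001,-0.001],[0.001,0.0,0.077,-0.001,0.001,-0.001],[0.0,0.0,0.078,-0.001,0.001,-0.001],[0.0,0.001,0.077,-0.001,0.001,-0.001]]
```

Request:
move_arm:
  moves:
    - [0.097,0.019,-0.006,0,0,0.015]
    - [0.097,0.017,-0.007,0,0,0.015]
    - [0.098,0.015,-0.007,0,0,0.015]
    - [0.098,0.012,-0.006,0,0,0.015]
    - [0.098,0.01,-0.007,0,0,0.015]
    - [0.099,0.008,-0.007,0,0,0.015]
    - [0.099,0.005,-0.006,0,0,0.015]
    - [0.099,0.003,-0.007,0,0,0.015]
    - [0.099,0.001,-0.006,0,0,0.015]
    - [0.098,-0.001,-0.007,0,0,0.015]
  grip: 1

```text
t: 27.18
eef_pos: [0.5702, 0.3135, 0.1969]
eef_rot: [0.756, 0.655, -0.001, -0.0]
contact_force: [0.6, -0.7, 0.2]
gripper_width: 0.0856
grip_force: 0.0
```

Request:
move_arm:
  moves:
    - [0,0,0,0,0,0]
    - [0,0,0,0,0,0]

```text
t: 27.42
eef_pos: [0.57, 0.3116, 0.1968]
eef_rot: [0.755, 0.656, -0.001, -0.0]
contact_force: [0.3, -0.8, 0.2]
gripper_width: 0.0871
grip_force: 0.0
```

```bash
python3 -c "
from pk import *
s=status.sense(); print(s['eef_pos'])
from blocks import blocks
from lying import lying
lying(snap('top')); blocks(snap('wrist')); blocks(snap('top'))
plan([((.5735,.311,.045),down(-7.9),.04)])"
```

```text
[0.56998414 0.31161653 0.19684453]
lying e [ 0.0214 -0.0878] [0.097 0.054] long dir 0.3 z med 0.0440 std 0.0024 719
block [0.4412 0.3476] [0.033 0.053] thick dir 3.4 z 0.096 2881
block [0.5723 0.3115] [0.052 0.032] thick dir -7.5 z 0.096 2622
block [0.5729 0.3046] [0.039 0.032] thick dir -9.1 z 0.096 192
4 rows -> [0.574 0.311 0.045]
[[0.0,0.001,0.076,-0.0,0.0,-0.001],[0.001,0.002,0.076,-0.0,0.0,-0.001],[0.0,0.001,0.077,-0.0,0.0,-0.001],[0.001,0.002,0.076,-0.0,0.0,-0.001]]
```

Request:
move_arm:
  moves:
    - [0,0.001,0.076,0,0,0]
    - [0.001,0.002,0.076,0,0,0]
    - [0,0.001,0.076,0,0,0]
    - [0.001,0.002,0.076,0,0,0]
    - [0,0,0,0,0,0]

```text
t: 28.2
eef_pos: [0.5717, 0.3107, 0.043]
eef_rot: [0.756, 0.655, -0.004, -0.001]
contact_force: [-0.3, 0.4, -0.2]
gripper_width: 0.0869
grip_force: 0.0
```

Request:
move_arm:
  moves:
    - [0,0,0,0,0,0]
    - [0,0,0,0,0,0]
    - [0,0,0,0,0,0]
    - [0,0,0,0,0,0]
    - [0,0,0,0,0,0]
    - [0,0,0,0,0,0]
    - [0,0,0,0,0,0]
    - [0,0,0,0,0,0]
  grip: -1
  force: 30

```text
t: 29.2
eef_pos: [0.574, 0.313, 0.046]
eef_rot: [0.755, 0.655, -0.0, -0.0]
contact_force: [-0.1, -0.3, 0.7]
gripper_width: 0.0318
grip_force: 30.0
```

```bash
python3 -c "
from pk import *
print(status.sense()['eef_pos']);place(-.005)"
```

```text
[0.57404918 0.3129763  0.04602499]
PLACE
3 rows -> [0.574 0.313 0.165]
[[-0.0,-0.0,-0.079,0.0,0.0,0.0],[-0.0,-0.0,-0.079,0.0,0.0,0.0],[-0.0,-0.0,-0.08,0.0,0.0,0.0]]
9 rows -> [ 0.477 -0.102  0.165]
[[-0.094,-0.008,0.0,-0.0,0.0,-0.017],[-0.094,-0.011,0.0,-0.0,0.0,-0.017],[-0.094,-0.013,0.0,-0.0,0.0,-0.017],[-0.093,-0.016,0.0,-0.0,0.0,-0.017],[-0.093,-0.018,0.0,-0.0,0.0,-0.017],[-0.092,-0.021,0.0,-0.0,0.0,-0.017],[-0.092,-0.024,0.0,-0.0,0.0,-0.017],[-0.091,-0.026,0.0,-0.0,0.0,-0.017],[-0.091,-0.028,0.0,-0.0,0.0,-0.017]]
3 rows -> [ 0.477 -0.102  0.046]
[[0.0,0.0,0.08,-0.0,-0.0,0.0],[0.0,0.0,0.08,-0.0,-0.0,0.0],[0.0,0.0,0.079,-0.0,-0.0,0.0]]
```

Request:
move_arm:
  moves:
    - [0,0,-0.08,0,0,0]
    - [0,0,-0.08,0,0,0]
    - [0,0,-0.08,0,0,0]
    - [-0.094,-0.008,0,0,0,-0.017]
    - [-0.094,-0.011,0,0,0,-0.017]
    - [-0.094,-0.013,0,0,0,-0.017]
    - [-0.093,-0.016,0,0,0,-0.017]
    - [-0.093,-0.018,0,0,0,-0.017]
    - [-0.092,-0.021,0,0,0,-0.017]
    - [-0.092,-0.024,0,0,0,-0.017]

```text
t: 30.45
eef_pos: [0.4981, -0.0109, 0.166]
eef_rot: [0.691, 0.723, 0.0, 0.0]
contact_force: [1.1, -1.1, -1.3]
gripper_width: 0.0319
grip_force: 30.0
```

Request:
move_arm:
  moves:
    - [-0.091,-0.026,0,0,0,-0.017]
    - [-0.091,-0.028,0,0,0,-0.017]
    - [0,0,0,0,0,0]
    - [0,0,0,0,0,0]
    - [0,0,0,0,0,0]

```text
t: 31.08
eef_pos: [0.477, -0.1007, 0.166]
eef_rot: [0.671, 0.742, 0.0, -0.0]
contact_force: [-0.1, 0.0, -2.2]
gripper_width: 0.0317
grip_force: 30.0
```

Run:
```python
from p import *
s=status.sense(); print(w2e(s["eef_pos"]),s["gripper_width"],s["grip_force"])
plan([(e2w(-.021,-.005,.0455),down(5.6),.03)])
```

```text
[-0.02090641 -0.00392297  0.16597713] 0.03174743058950378 29.956237182486802
5 rows -> [ 0.477 -0.102  0.045]
[[-0.0,-0.0,0.048,-0.0,-0.0,0.0],[-0.001,-0.0,0.048,-0.0,-0.0,0.0],[-0.0,-0.0,0.048,-0.0,-0.0,0.0],[-0.001,-0.0,0.048,-0.0,-0.0,0.0],[-0.0,-0.0,0.049,-0.0,-0.0,0.0]]
```

Request:
move_arm:
  moves:
    - [0,0,0.06,0,0,0]
    - [0,0,0.06,0,0,0]
    - [0,0,0.06,0,0,0]
    - [0,0,0.03,0,0,0]
    - [0,0,0.02,0,0,0]
    - [0,0,0.011,0,0,0]
    - [0,0,0,0,0,0]
    - [0,0,0,0,0,0]

```text
t: 32.08
eef_pos: [0.4775, -0.1022, 0.0461]
eef_rot: [0.671, 0.741, 0.0, 0.001]
contact_force: [-0.3, -0.4, -0.9]
gripper_width: 0.0317
grip_force: 30.0
```

Request:
move_arm:
  moves:
    - [0,0,0,0,0,0]
    - [0,0,0,0,0,0]
    - [0,0,0,0,0,0]
    - [0,0,0,0,0,0]
    - [0,0,0,0,0,0]
    - [0,0,0,0,0,0]
  grip: 0.4

```text
t: 32.83
eef_pos: [0.477, -0.1019, 0.0455]
eef_rot: [0.671, 0.741, -0.0, -0.0]
contact_force: [-0.2, 0.5, 0.3]
gripper_width: 0.0606
grip_force: 0.0
```

Request:
move_arm:
  moves:
    - [0,0,-0.073,0,0,0]
    - [0,0,-0.073,0,0,0]
    - [0,0,-0.073,0,0,0]
    - [0,-0.064,0,0,0,0]
    - [0,-0.064,0,0,0,0]
    - [0,0,0,0,0,0]
    - [0,0,0,0,0,0]
    - [0,0,0.08,0,0,0]
    - [0,0,0.08,0,0,0]
    - [0,0,0,0,0,0]
  grip: -1

```text
t: 34.08
eef_pos: [0.4128, -0.1076, 0.0729]
eef_rot: [0.671, 0.741, -0.001, -0.003]
contact_force: [-1.5, 0.2, 0.3]
gripper_width: 0.0004
grip_force: 0.0
```

Run:
```python
from p import *
s=status.sense(); print(w2e(s["eef_pos"]),s["gripper_width"],s["contact_force"])
for n in ("top","scene"):
    X=w2e(cloud(snap(n))); m=(X[...,2]>.088)&(X[...,2]<.105)&(abs(X[...,0]+.02)<.03)&(abs(X[...,1]+.005)<.05)
    P=X[m]; print(len(P), P.min(0),P.max(0)) if len(P) else print(0)
```

```text
[-0.08546277 -0.00452812  0.07291345] 0.0003662480841493724 [-1.5420898   0.20701173  0.27857993]
24 [-0.03521333 -0.01039273  0.09096762] [-0.01869815  0.01248188  0.10205391]
93 [-0.03691288 -0.03479929  0.08820094] [0.00139071 0.01832522 0.1036013 ]
```

Standing. I'll push it over.

Request:
move_arm:
  moves:
    - [0,0.022,0,0,0,0]
    - [0,0.022,0,0,0,0]
    - [0,0.016,0,0,0,0]
    - [0,0.014,0,0,0,0]
    - [0,0.014,0,0,0,0]
    - [0,0.014,0,0,0,0]
    - [0,0.014,0,0,0,0]
    - [0,0.014,0,0,0,0]

```text
t: 35.17
eef_pos: [0.4784, -0.1018, 0.075]
eef_rot: [0.671, 0.741, -0.0, -0.0]
contact_force: [-0.4, -0.1, 0.9]
gripper_width: 0.0003
grip_force: 0.0
```

Request:
move_arm:
  moves:
    - [0,0.014,0,0,0,0]
    - [0,0.014,0,0,0,0]
    - [0,0.014,0,0,0,0]
    - [0,0.014,0,0,0,0]
    - [0,0.014,0,0,0,0]
    - [0,0,0,0,0,0]
    - [0,0,0,0,0,0]
    - [0,0,-0.09,0,0,0]
    - [0,0,-0.09,0,0,0]

```text
t: 36.3
eef_pos: [0.5118, -0.0982, 0.1654]
eef_rot: [0.671, 0.741, -0.0, -0.001]
contact_force: [0.2, -0.2, -0.4]
gripper_width: 0.0007
grip_force: 0.0
```

Run:
```python
from pk import *
from lying import *; from blocks import blocks
c=snap("top"); lying(c); b=blocks(c); print("scene"); lying(snap("scene"))
if len(b)==1: pick(*b[0])
```

```text
block [0.4422 0.3459] [0.03  0.054] thick dir 0.8 z 0.096 278
scene
PICK
10 rows -> [0.442 0.346 0.2  ]
[[0.09,-0.006,-0.007,0.001,0.0,0.005],[0.09,-0.006,-0.007,0.001,0.0,0.005],[0.09,-0.007,-0.006,0.001,0.0,0.005],[0.09,-0.008,-0.007,0.001,0.0,0.005],[0.09,-0.009,-0.006,0.001,0.0,0.005],[0.09,-0.009,-0.007,0.001,0.0,0.005],[0.09,-0.01,-0.006,0.001,0.0,0.005],[0.089,-0.011,-0.006,0.001,0.0,0.005],[0.089,-0.011,-0.007,0.001,0.0,0.005],[0.09,-0.013,-0.006,0.001,0.0,0.005]]
4 rows -> [0.442 0.346 0.045]
[[0.0,0.001,0.077,-0.001,0.001,0.001],[0.0,0.0,0.078,-0.001,0.001,0.001],[0.0,0.0,0.077,-0.001,0.001,0.001],[0.001,0.001,0.078,-0.001,0.001,0.001]]
```

Request:
move_arm:
  moves:
    - [0.09,-0.006,-0.007,0,0,0.005]
    - [0.09,-0.006,-0.007,0,0,0.005]
    - [0.09,-0.007,-0.006,0,0,0.005]
    - [0.09,-0.008,-0.007,0,0,0.005]
    - [0.09,-0.009,-0.006,0,0,0.005]
    - [0.09,-0.009,-0.007,0,0,0.005]
    - [0.09,-0.01,-0.006,0,0,0.005]
    - [0.089,-0.011,-0.006,0,0,0.005]
    - [0.089,-0.011,-0.007,0,0,0.005]
    - [0.09,-0.013,-0.006,0,0,0.005]
  grip: 1

```text
t: 37.65
eef_pos: [0.4384, 0.3479, 0.1967]
eef_rot: [0.7, 0.714, -0.001, -0.0]
contact_force: [0.4, 0.7, -0.8]
gripper_width: 0.0856
grip_force: 0.0
```

Request:
move_arm:
  moves:
    - [0,0,0,0,0,0]
    - [0,0,0,0,0,0]

```text
t: 37.9
eef_pos: [0.4386, 0.3462, 0.1967]
eef_rot: [0.7, 0.714, -0.001, -0.0]
contact_force: [0.7, -0.4, 0.5]
gripper_width: 0.0871
grip_force: 0.0
```

```bash
python3 -c "
from pk import *
s=status.sense(); print(s['eef_pos'])
from blocks import blocks
from lying import lying
lying(snap('top','t4.png')); blocks(snap('wrist'))
plan([((.442,.3463,.045),down(0.8),.04)])"
```

```text
[0.4386119  0.34621854 0.19666907]
lying e [ 0.0213 -0.0874] [0.053 0.096] long dir -0.7 z med 0.0440 std 0.0024 721
lying e [ 0.0215 -0.0074] [0.053 0.096] long dir -0.0 z med 0.0442 std 0.0025 715
block [0.4408 0.3477] [0.032 0.052] thick dir 3.0 z 0.096 2638
4 rows -> [0.442 0.347 0.045]
[[0.0,0.002,0.076,-0.0,0.0,0.001],[0.001,0.001,0.076,-0.0,0.0,0.001],[0.0,0.002,0.076,-0.0,0.0,0.001],[0.001,0.001,0.076,-0.0,0.0,0.001]]
```

View pics/t4.png

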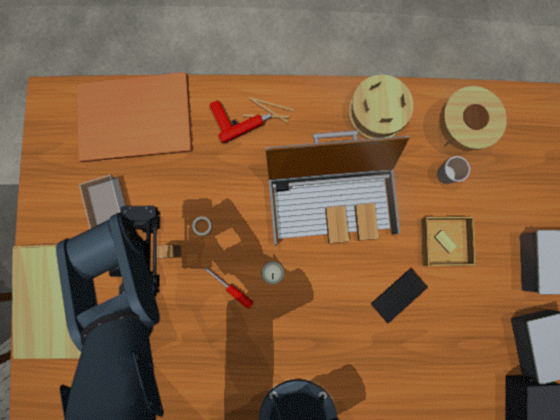

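Two blocks lie side by side at (337,224) and (367,221), straight in from the front edge; the offcut is in the tray at (445,241) and the cover is open. The last block is under the gripper at (170,250).

Request:
move_arm:
  moves:
    - [0,0.001,0.076,0,0,0]
    - [0.001,0.001,0.076,0,0,0]
    - [0,0.001,0.076,0,0,0]
    - [0.001,0.001,0.076,0,0,0]
    - [0,0,0,0,0,0]

```text
t: 38.62
eef_pos: [0.4397, 0.3456, 0.043]
eef_rot: [0.701, 0.713, -0.003, -0.001]
contact_force: [0.6, 0.1, 0.3]
gripper_width: 0.0871
grip_force: 0.0
```

Request:
move_arm:
  moves:
    - [0,0,0,0,0,0]
    - [0,0,0,0,0,0]
    - [0,0,0,0,0,0]
    - [0,0,0,0,0,0]
    - [0,0,0,0,0,0]
    - [0,0,0,0,0,0]
    - [0,0,0,0,0,0]
    - [0,0,0,0,0,0]
  grip: -1
  force: 30

```text
t: 39.62
eef_pos: [0.4414, 0.3481, 0.0456]
eef_rot: [0.7, 0.714, 0.0, -0.0]
contact_force: [-0.1, 0.8, 0.3]
gripper_width: 0.0318
grip_force: 30.0
```

```bash
python3 -c "
from pk import *
print(status.sense()['eef_pos']);place(.075)"
```

```text
[0.44143517 0.34805383 0.04557   ]
PLACE
3 rows -> [0.441 0.348 0.165]
[[0.0,-0.0,-0.08,0.0,0.0,0.0],[0.0,-0.0,-0.079,0.0,0.0,0.0],[0.0,-0.0,-0.08,0.0,0.0,0.0]]
8 rows -> [ 0.469 -0.022  0.165]
[[-0.093,0.005,0.0,-0.0,-0.0,-0.006],[-0.093,0.004,0.0,-0.0,-0.0,-0.006],[-0.093,0.003,0.0,-0.0,-0.0,-0.006],[-0.093,0.003,0.0,-0.0,-0.0,-0.006],[-0.093,0.002,0.0,-0.0,-0.0,-0.006],[-0.092,0.001,0.0,-0.0,-0.0,-0.006],[-0.093,-0.001,0.0,-0.0,-0.0,-0.006],[-0.092,-0.001,0.0,-0.0,-0.0,-0.006]]
3 rows -> [ 0.469 -0.022  0.046]
[[-0.0,0.0,0.08,-0.0,-0.0,-0.0],[-0.0,0.0,0.08,-0.0,-0.0,-0.0],[-0.0,0.0,0.079,-0.0,-0.0,-0.0]]
```

Request:
move_arm:
  moves:
    - [0,0,-0.08,0,0,0]
    - [0,0,-0.08,0,0,0]
    - [0,0,-0.08,0,0,0]
    - [-0.093,0.005,0,0,0,-0.006]
    - [-0.093,0.004,0,0,0,-0.006]
    - [-0.093,0.003,0,0,0,-0.006]
    - [-0.093,0.003,0,0,0,-0.006]
    - [-0.093,0.002,0,0,0,-0.006]
    - [-0.092,0.001,0,0,0,-0.006]
    - [-0.093,-0.001,0,0,0,-0.006]

```text
t: 40.88
eef_pos: [0.4655, 0.0223, 0.1654]
eef_rot: [0.676, 0.737, -0.0, -0.0]
contact_force: [0.1, 0.1, -1.3]
gripper_width: 0.0319
grip_force: 30.0
```

Request:
move_arm:
  moves:
    - [-0.092,-0.001,0,0,0,-0.006]
    - [0,0,0,0,0,0]
    - [0,0,0,0,0,0]
    - [0,0,0,0,0,0]

```text
t: 41.38
eef_pos: [0.4686, -0.0209, 0.1654]
eef_rot: [0.672, 0.741, -0.0, -0.0]
contact_force: [-0.5, 0.2, -0.9]
gripper_width: 0.0316
grip_force: 30.0
```

Run:
```python
from p import *
s=status.sense(); print(w2e(s["eef_pos"]),s["gripper_width"],s["grip_force"])
plan([(e2w(-.021,.075,.0455),down(5.6),.03)])
```

```text
[-0.02149631  0.07635655  0.16541335] 0.03157564609742096 29.993289043195546
4 rows -> [ 0.469 -0.022  0.045]
[[-0.001,0.0,0.06,-0.0,-0.0,-0.0],[-0.001,0.0,0.06,-0.0,-0.0,-0.0],[-0.0,0.001,0.06,-0.0,-0.0,-0.0],[-0.001,0.0,0.06,-0.0,-0.0,-0.0]]
```

Request:
move_arm:
  moves:
    - [-0.001,0,0.06,0,0,0]
    - [-0.001,0,0.06,0,0,0]
    - [0,0,0.06,0,0,0]
    - [0,0,0.03,0,0,0]
    - [0,0,0.02,0,0,0]
    - [0,0,0.01,0,0,0]
    - [0,0,0,0,0,0]
    - [0,0,0,0,0,0]

```text
t: 42.38
eef_pos: [0.4696, -0.0231, 0.046]
eef_rot: [0.672, 0.74, 0.0, 0.001]
contact_force: [-0.4, -0.3, -0.8]
gripper_width: 0.0321
grip_force: 30.0
```

Request:
move_arm:
  moves:
    - [0,0,0,0,0,0]
    - [0,0,0,0,0,0]
    - [0,0,0,0,0,0]
    - [0,0,0,0,0,0]
    - [0,0,0,0,0,0]
    - [0,0,0,0,0,0]
  grip: 0.4

```text
t: 43.12
eef_pos: [0.4692, -0.0232, 0.0455]
eef_rot: [0.673, 0.74, -0.0, 0.0]
contact_force: [-0.2, -0.6, 0.0]
gripper_width: 0.0606
grip_force: 0.0
```

Request:
move_arm:
  moves:
    - [0,0,-0.073,0,0,0]
    - [0,0,-0.073,0,0,0]
    - [0,0,-0.073,0,0,0]
    - [0,-0.063,0,0,0,0]
    - [0,-0.063,0,0,0,0]
    - [0,0,0,0,0,0]
    - [0,0,0,0,0,0]
    - [0,0,0.08,0,0,0]
    - [0,0,0.08,0,0,0]
    - [0,0,0,0,0,0]
  grip: -1

```text
t: 44.38
eef_pos: [0.4061, -0.0288, 0.0729]
eef_rot: [0.672, 0.74, -0.001, -0.002]
contact_force: [0.3, 0.2, -0.2]
gripper_width: 0.0002
grip_force: 0.0
```

Run:
```python
from p import *
s=status.sense(); print(w2e(s["eef_pos"]),s["gripper_width"],s["contact_force"])
for n in ("top","scene"):
    X=w2e(cloud(snap(n))); m=(X[...,2]>.088)&(X[...,2]<.105)&(abs(X[...,0]+.02)<.03)&(abs(X[...,1]-.075)<.05)
    P=X[m]; print(len(P), P.min(0),P.max(0)) if len(P) else print(0)
```

```text
[-0.08446544  0.07455764  0.07293789] 0.00018211349894903413 [ 0.27972112  0.18110167 -0.1511083 ]
58 [-0.03434081  0.04804814  0.09157844] [-0.01641504  0.0773747   0.10079483]
101 [-0.0353795   0.04613666  0.08814471] [1.14900921e-05 1.03119371e-01 1.00226659e-01]
```

Request:
move_arm:
  moves:
    - [0,0.022,0,0,0,0]
    - [0,0.022,0,0,0,0]
    - [0,0.016,0,0,0,0]
    - [0,0.014,0,0,0,0]
    - [0,0.014,0,0,0,0]
    - [0,0.014,0,0,0,0]
    - [0,0.014,0,0,0,0]
    - [0,0.014,0,0,0,0]

```text
t: 45.48
eef_pos: [0.4716, -0.0229, 0.075]
eef_rot: [0.673, 0.74, -0.0, -0.0]
contact_force: [0.3, -0.1, 0.2]
gripper_width: 0.0008
grip_force: 0.1
```

Request:
move_arm:
  moves:
    - [0,0.014,0,0,0,0]
    - [0,0.014,0,0,0,0]
    - [0,0.014,0,0,0,0]
    - [0,0.014,0,0,0,0]
    - [0,0.014,0,0,0,0]
    - [0,0,0,0,0,0]
    - [0,0,0,0,0,0]
    - [0,0,-0.1,0,0,0]
    - [0,0,-0.1,0,0,0]
    - [0,0,-0.1,0,0,0]

```text
t: 46.72
eef_pos: [0.5052, -0.0195, 0.2263]
eef_rot: [0.673, 0.74, -0.0, -0.001]
contact_force: [1.6, -0.5, -0.5]
gripper_width: 0.0008
grip_force: 0.0
```

Request:
move_arm:
  moves:
    - [0.1,0,0,0,0,0]
    - [0.1,0,0,0,0,0]
    - [0.1,0,0,0,0,0]
    - [0.1,0,0,0,0,0]
    - [0.1,0,0,0,0,0]
    - [0.1,0,0,0,0,0]
    - [0,0,0,0,0,0]
    - [0,0,0,0,0,0]

```text
t: 47.72
eef_pos: [0.4768, 0.2785, 0.2247]
eef_rot: [0.672, 0.74, -0.001, -0.0]
contact_force: [-1.0, -0.5, 0.3]
gripper_width: 0.0003
grip_force: 0.0
```

Run:
```python
from lying import *
print(status.sense()["eef_pos"])
c=snap("top","t5.png"); lying(c)
W=cloud(c); m=(abs(W[...,0]-.474)<.055)&(abs(W[...,1]+.402)<.055)&(W[...,2]<.04)&(W[...,2]>.012); print("offcut",m.sum(),W[m].mean(0))
```

```text
[0.47676045 0.27849984 0.22472603]
lying e [ 0.0214 -0.0882] [0.054 0.097] long dir -0.3 z med 0.0442 std 0.0026 718
lying e [ 0.0213 -0.0071] [0.053 0.096] long dir -0.2 z med 0.0443 std 0.0025 719
lying e [0.0219 0.0738] [0.096 0.052] long dir 0.2 z med 0.0442 std 0.0025 718
offcut 231 [ 0.47560608 -0.40012029  0.01789956]
```

View pics/t5.png

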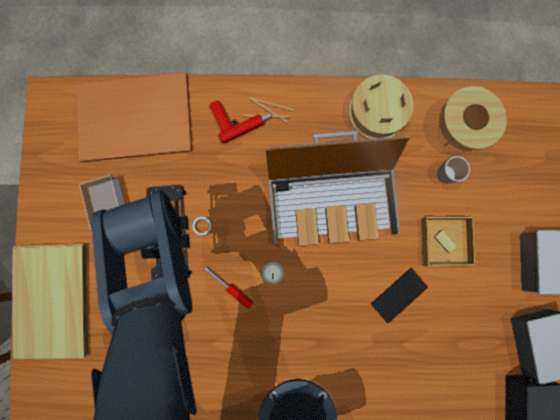

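All three blocks lie flat side by side at (307,226), (337,224) and (367,221), the offcut is in the tray at (445,241), the cover is open, and the bystanders haven't moved. I'll hand the job in.

```bash
python3 -c "
from plant import workorder
print(workorder.sign_off())"
```

```text
the job is handed in; nothing more can be done
None
```

The job is handed in: the cover is back on its stop, the offcut is in the scrap tray, and all three blocks present lie flat, side by side and straight on the bed, with their near ends jutting about 27 mm over the front edge; the sign-off gave no verdict.

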